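# Raise the inspection lamp beside the vise

## Robot

A 7-joint arm with a two-finger parallel gripper is mounted at the origin on the work surface. World frame = base frame: x ahead of the robot, y to its left, z up, the work surface at z = 0. Lengths are in m, angles in rad, forces in N, time in s.
With the tool pointing down it reaches from about 0.4 to 0.85 m from the base axis. Payload 4.5 kg.
Tool frame: the origin (TCP) lies at the very end of the fingers, on their centre line; the grasp point (between the pads) lies 19 mm behind it (r.grip_depth is the distance from the TCP to the grasp point, in m); z points along the fingers, x is the direction in which the jaws open and shut, and the axes are right-handed (so a half turn about z gives the same grasp; the last joint's range is limited). The gripper opens to 88 mm and grips with 3 to 60 N. Pads are 18 mm wide; open, the fingers measure 123 mm over their backs; the gripper's body (75 mm by 187 mm) begins 45 mm behind the grasp point.
Start: joints at [1.338, 0.689, -0.195, 1.565, 0.157, 0.902, -0.215], TCP at [0.165, -0.603, 0.239] pointing down, gripper open.
Joint ranges: [-3.01, 3.01], [-0.46, 2.08], [-1.47, 1.51], [0.13, 2.56], [-1, 4.14], [0.04, 2.09], [-2.66, 2.66]. Speed limits (rad/s): [2.57, 2.57, 3.14, 3.14, 3.14, 3.14, 3.14].

## Interface

Orientations are given as a unit quaternion [x, y, z, w].
In Python, from plant import r gives the robot as it stands. The module is installed in compiled form; this text tells all that it offers.
- The arm moves only by the shell command python3 -m jog 'ROWS' [FORCE]. ROWS is JSON, a list of rows, each a list of 5 numbers: the shift along the tool's x, y, z in units of 1 m (1.0 is 1 m), then the turn about the tool's z in units of 360 degrees (1.0 is 360 degrees), then the closure, from 0 (fully open) to 1 (shut). In form: [[dx, dy, dz, yaw, fingers], ...]. A call has 1 to 20 rows; each row shifts and turns the commanded pose from where the row before left it, along the tool's axes as they then stand; what a row does not reach is not made up. A row lasts 1/10 s, in which the tool goes at most 50 mm and 8.59 degrees, less where a joint would pass 70% of its speed; a pose out of reach is approached as far as the arm can. A call with a number of a shift or a turn outside -1 to 1 is refused whole. A call with a gripper value outside its range is refused whole. The fingers move at their own pace and stop on an object; FORCE is the grip in N (left out, the last holds). Time passes only in rows, so rows that do not move let the fingers close. It gives the time, the measured TCP pose, the force and the opening at its end, in the units of the state.
- r.get_state(): the state, without advancing time (a new reading comes with each control period).
- r.snapshot(name): name is "scene" or "top" or "wrist"; returns the picture (384x512x3 uint8, red, green, blue); there is no depth.
- r.get_calibration(name): a dict with "mtx" (3x3 intrinsics, pixels), "R" (3x3) and "t" (3): a world point X has camera coordinates R X + t. Camera axes: x right, y down, z forward; pixel columns grow to the right and rows downward; lengths in m; the calibration is good to about 2 mm. A picture is of the moment at which its call begins: read the wrist's pose just before it. get_calibration takes no time and is no camera call; for the wrist camera it gives the pose at the moment of the call.
- r.finish_job(): hands the job in, once; it reports no verdict.
Trained networks look in the newest picture that a camera, given by its name, has taken for a name from the list of things; names that differ only in an ending like _2 or _b are one class to them, and where a whole thing is asked for, a point or a joint stands for the part that bears it (a point fixed in the world has none). Each returns a list of dicts, best first, with "score" (0 to 1); they miss things now and then, are a little off and sometimes report something else, mostly with a low value. They report only what shows in the picture. A call takes as long as a camera call. They do not tell look-alikes from the thing itself.
- r.cut_out(thing, camera): "pixels" (384x512 bool, what is visible of it) and "rect" ([left, top, right, bottom] in pixels, round what is visible of it).
The state is a dict: "clock": time; "q": joint angles; "qd": joint speeds; "joint_torque": joint torques, N m; "tool_pos": TCP position; "eef_rot": TCP orientation; "contact_force": force on the tool from outside, world axes, zero at the start; "moment": the same for the moment, N m; "opening": opening from 0.0 (shut) to 1.0 (fully open).
Only numpy, scipy, OpenCV 4.12 (cv2) and the standard library are available. Lean on these libraries where they do the work, as an engineer would, in place of code of your own. Each camera call takes 0.05 s, during which the arm holds its last target.

## Task

We need light on the mast in the vise: lift the telescoping inspection lamp out of its charging dock and stand it foot-down, fully home, in the steel stanchion socket, keeping it closed on the way. Then squeeze in the red button on its head, draw the head up past the first stop to the second stop at full height with the foot still down in the socket, and finish while holding it up there, because it slides back when let go. Leave the paint tin, the hammer and the bollards where they are.

Things in the scene. Friction and masses are not known exactly. Their poses are not given: they have to be found in the camera images.
- lamp_grip (a point): Centre of the lamp's head, a black block 30 x 30 mm across and 36 mm tall, with a white lens dome 14 mm high on top (top of lamp 32 mm above this point). z runs up along the lamp, x points to the side with the red button: a grip across x squeezes the button in; a grip across y, on the plain ribbed sides, leaves it alone. 161 mm above the foot when closed; rises with the head.
- lamp_foot (a point): Centre of the underside of the lamp's orange battery barrel: 28 mm in diameter, 140 mm tall, foot chamfered to 21 mm over its last 8 mm, 0.36 to 0.53 kg. Axes as lamp_grip. The lamp starts closed, standing in the dock, turned any way about the vertical.
- lamp_slide (a joint): How far head and stem are drawn out of the barrel, m: 0 closed, 0.050 first stop, 0.100 second stop (full height, end of travel; a further pull lifts the whole lamp). Locked at closed unless the button is in; with it kept in the head slides easily (about 0.5 N of friction), past the first stop too. At the first stop a catch keeps it from sinking. Above that nothing holds it: let go at the second stop and it slides back down to the first.
- lamp_button (a joint): How far the red button is pressed in, m: 0 out, 0.006 flush with the side of the head. Round, 16 mm in diameter, in the middle of the head's +x side, standing 6 mm proud (36 mm over head and button), sprung: 2.4 N to start, 6 N when flush. The catch is free beyond 0.004. If it is squeezed while the lamp is carried by the head, the barrel drops out to full length.
- lamp_head: The head with its 18 mm steel stem (together 0.1 kg, with the button); origin and axes as lamp_grip. The stem is hidden in the barrel when closed; a white ring on it comes fully out at the first stop, a red ring at the second.
- dock: Fixed charging dock in which the lamp starts: black base 105 x 80 x 12 mm and on it a round grey cup 45 mm across, its rim 38 mm above the bench. Origin on the bench under the cup's centre. The cup's floor is 15 mm above the bench, so the lamp is out when lifted 23 mm.
- socket_mouth (a point): Centre of the mouth of the steel stanchion socket, a fixed upright tube on a round flange 84 mm across; the mouth is 70 mm above the bench. The bore is 32 mm in diameter (the lamp's barrel is 28 mm); the top 12 mm flare to about 44 mm inside, 52 mm outside.
- socket_floor (a point): Centre of the socket's inner floor, 6 mm above the bench and 64 mm below the mouth: the lamp's foot rests here when it is fully home.
- vise: Fixed blue bench vise, 110 mm tall, with a crank on its far side; a slim basswood mast, 360 mm long, lies level across its jaws along the vise's y axis, 96 mm above the bench, from 120 mm on the -y side to 240 mm on the +y side. Origin on the bench under the vise. Not to be worked.
- tin_centre (a point): Centre of the red enamel paint tin, 62 mm in diameter and 66 mm tall, standing loose; bystander.
- hammer_grip (a point): On the handle of the loose copper-headed rivet hammer lying on the bench (220 mm long, 26 mm thick, x axis towards the head), 44 mm from the middle of its length towards the head; bystander.
- bollard_a_centre (a point): Centre of a turned cherry bollard, 40 mm in diameter and 53 mm tall, standing loose; bystander.
- bollard_b_centre (a point): Centre of a second cherry bollard like the first; bystander.
Mind the look-alikes: they are no part of the job. What is shaped like the part that bears socket_mouth but orange is not meant.

How it is judged:
On the way, in this order (a step that is already met when the one before it is completed fails the run):
1. the closed lamp stands foot-down and fully home in the socket, its button not pressed (horizontal distance between lamp_foot and socket_floor below 0.007 m and z of lamp_foot in the frame of socket_floor below 0.005 m and angle between lamp_grip's own z axis and vertical below 0.12 rad and value of joint lamp_slide below 0.006 m and value of joint lamp_button below 0.003 m), for 0.2 s.
2. the button is squeezed in with the lamp standing in the socket, not yet drawn out to the first stop (horizontal distance between lamp_foot and socket_floor below 0.007 m and z of lamp_foot in the frame of socket_floor below 0.015 m and angle between lamp_grip's own z axis and vertical below 0.12 rad and value of joint lamp_slide below 0.04 m and value of joint lamp_button above 0.0042 m), for 0.05 s.
At the end, for the whole second after the job is handed in: The lamp's foot is in the socket, within 7 mm of its axis and at most 15 mm above its floor, the lamp upright within 0.12 rad, the head drawn out to within 5 mm of the second stop and held there by the fingers (more than 1 N on the head), through the last second (horizontal distance between lamp_foot and socket_floor below 0.007 m and z of lamp_foot in the frame of socket_floor below 0.015 m and angle between lamp_grip's own z axis and vertical below 0.12 rad and value of joint lamp_slide above 0.095 m and contact force between the fingers and lamp_head above 1 N); the arm keeps its last pose, push and grip.
It fails at once if the lamp slides open by more than 20 mm while its foot is not in the socket (value of joint lamp_slide above 0.02 m and (horizontal distance between lamp_foot and socket_floor above 0.03 m or z of lamp_foot in the frame of socket_floor above 0.06 m)).
It fails at once if the tin, the hammer or a bollard is moved by more than 20 mm (distance of any of tin_centre, hammer_grip, bollard_a_centre, bollard_b_centre from where it was at the start of the episode above 0.02 m).
It also fails if it takes over 61 s, if anything falls off the work surface, if the arm or the gripper's body presses on something with over 40 N, if the wrist force passes 120 N, or if a joint passes its speed limit or range.

## Working session

There is one attempt and no reset: what is moved stays moved. The work goes in short steps, Python scripts to look and compute and a shell command to move; the robot and the scene stay as the last step left them, time stands still between calls to the robot, and variables do not carry over. Pictures are saved under pics/ and viewed, and the job is handed in when it is done.

```bash
mkdir -p pics; ls
python3 - <<'E'
from plant import r
import cv2,numpy as np
for n in ("scene","top","wrist"):
    im=r.snapshot(n); cv2.imwrite(f"pics/{n}0.png",im[:,:,::-1])
    c=r.get_calibration(n); print(n,np.round(c["mtx"],1).tolist(),np.round(c["R"],3).tolist(),np.round(c["t"],3).tolist())
s=r.get_state()
for k,v in s.items(): print(k,np.round(v,3))
E
```

```text
pics
scene [[438.3, 0.0, 253.3], [0.0, 438.3, 188.2], [0.0, 0.0, 1.0]] [[-0.29, 0.957, -0.003], [0.661, 0.198, -0.724], [-0.692, -0.212, -0.69]] [0.105, -0.32, 1.558]
top [[393.5, 0.0, 245.3], [0.0, 393.5, 188.4], [0.0, 0.0, 1.0]] [[-0.017, -1.0, 0.003], [-0.99, 0.017, -0.141], [0.141, -0.006, -0.99]] [0.048, 0.59, 1.05]
wrist [[265.7, 0.0, 258.1], [0.0, 265.7, 188.6], [0.0, 0.0, 1.0]] [[0.263, -0.965, -0.001], [-0.928, -0.253, 0.274], [-0.265, -0.071, -0.962]] [-0.625, -0.038, 0.389]
clock 0.15
q [ 1.338  0.69  -0.195  1.566  0.157  0.903 -0.215]
qd [-0.001 -0.002  0.001 -0.003  0.    -0.002 -0.001]
joint_torque [-2.0000e-03 -5.2786e+01 -1.2690e+00 -1.5359e+01 -5.3000e-02  4.0000e-03
  0.0000e+00]
tool_pos [ 0.165 -0.602  0.238]
eef_rot [ 0.795 -0.607 -0.001 -0.   ]
contact_force [ 0.48  -0.759  0.234]
moment [ 0.041  0.043 -0.024]
opening 1.002
```

View pics/scene0.png

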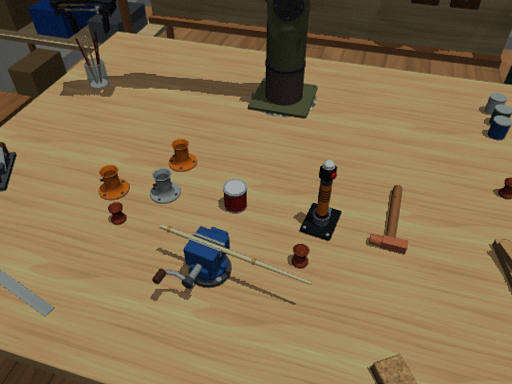

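View pics/top0.png

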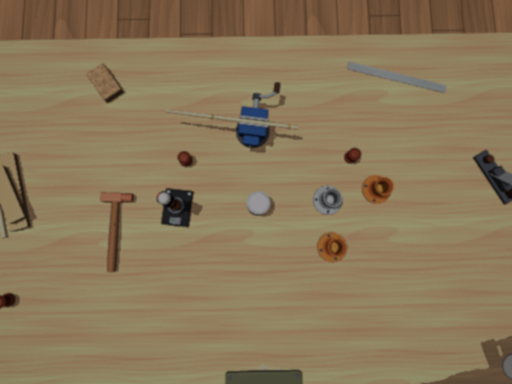

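View pics/wrist0.png

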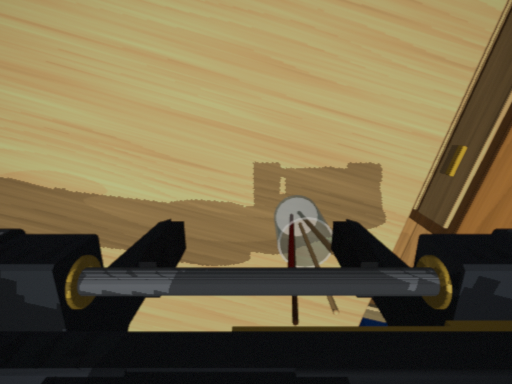

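Candidates: the lamp is unique (scene (325,195), top (172,203)). For the socket there is the grey steel one (scene (164,187), top (327,200)) and two orange look-alikes (scene (112,184) and (181,156), top (377,189) and (332,247)). I choose the grey one, and now measure and crop.

```bash
cat > h.py <<'E'
from plant import r
import cv2,numpy as np
from scipy.spatial.transform import Rotation as Ro
def ray(c,uv):
    d=np.linalg.inv(c["mtx"])@np.array([uv[0],uv[1],1.]); R=np.array(c["R"]);t=np.array(c["t"])
    return -R.T@t, R.T@d
def onz(c,uv,z):
    o,d=ray(c,uv); return o+d*(z-o[2])/d[2]
def proj(c,X):
    p=np.array(c["mtx"])@(np.array(c["R"])@np.array(X)+np.array(c["t"])); return p[:2]/p[2]
def crop(im,x0,y0,x1,y1,k,name):
    cv2.imwrite("pics/"+name,cv2.resize(im[y0:y1,x0:x1,::-1],None,fx=k,fy=k,interpolation=cv2.INTER_CUBIC))
E
python3 - <<'E'
from h import *
T=r.snapshot("top");S=r.snapshot("scene")
crop(T,140,170,400,270,3,"t1.png"); crop(S,80,120,360,280,2.8,"s1.png")
for cam in("top","scene"):
    c=r.get_calibration(cam)
    for th in ("lamp_head","lamp_foot","dock","tin_centre","bollard_a_centre","hammer_grip","vise"):
        for d in r.cut_out(th,cam)[:3]:
            m=d["pixels"]; v,u=np.nonzero(m); 
            print(cam,th,round(d["score"],2),np.round(d["rect"]).tolist(),u.mean().round(1),v.mean().round(1),np.round(onz(c,(u.mean(),v.mean()),0.03),3))
E
```

```text
top lamp_foot 0.58 [158.0, 191.0, 180.0, 213.0] 168.1 200.7 [0.561 0.254 0.03 ]
top dock 0.72 [101.0, 192.0, 133.0, 271.0] 114.5 223.2 [0.501 0.402 0.03 ]
top dock 0.63 [162.0, 189.0, 191.0, 227.0] 178.4 208.7 [0.538 0.225 0.03 ]
top dock 0.59 [177.0, 148.0, 192.0, 168.0] 184.8 158.0 [0.682 0.208 0.03 ]
top tin_centre 0.88 [248.0, 189.0, 268.0, 217.0] 257.8 202.8 [0.551 0.004 0.03 ]
top tin_centre 0.55 [313.0, 186.0, 342.0, 213.0] 327.4 199.8 [ 0.556 -0.191  0.03 ]
top bollard_a_centre 0.45 [176.0, 153.0, 193.0, 167.0] 185.2 159.0 [0.679 0.207 0.03 ]
top hammer_grip 0.98 [103.0, 191.0, 135.0, 274.0] 114.0 225.4 [0.495 0.403 0.03 ]
top vise 0.9 [167.0, 83.0, 295.0, 149.0] 249.4 121.8 [0.786 0.023 0.03 ]
scene lamp_head 0.55 [319.0, 160.0, 339.0, 182.0] 327.8 170.8 [0.377 0.223 0.03 ]
scene lamp_foot 0.75 [317.0, 162.0, 337.0, 217.0] 325.6 187.0 [0.444 0.229 0.03 ]
scene dock 0.68 [303.0, 204.0, 340.0, 242.0] 320.6 223.2 [0.577 0.24  0.03 ]
scene bollard_a_centre 0.92 [293.0, 244.0, 308.0, 273.0] 300.0 256.3 [0.692 0.213 0.03 ]
scene hammer_grip 0.81 [370.0, 187.0, 409.0, 251.0] 391.5 226.2 [0.537 0.408 0.03 ]
scene hammer_grip 0.44 [111.0, 202.0, 127.0, 225.0] 117.1 213.6 [ 0.693 -0.261  0.03 ]
scene hammer_grip 0.32 [222.0, 180.0, 245.0, 215.0] 234.9 195.5 [0.545 0.005 0.03 ]
scene vise 0.85 [151.0, 223.0, 311.0, 290.0] 208.9 258.8 [0.759 0.014 0.03 ]
```

```bash
ls pics
```

```text
s1.png
scene0.png
t1.png
top0.png
wrist0.png
```

View pics/t1.png

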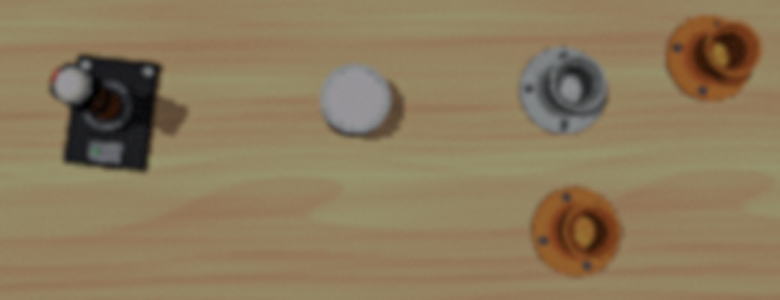

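View pics/s1.png

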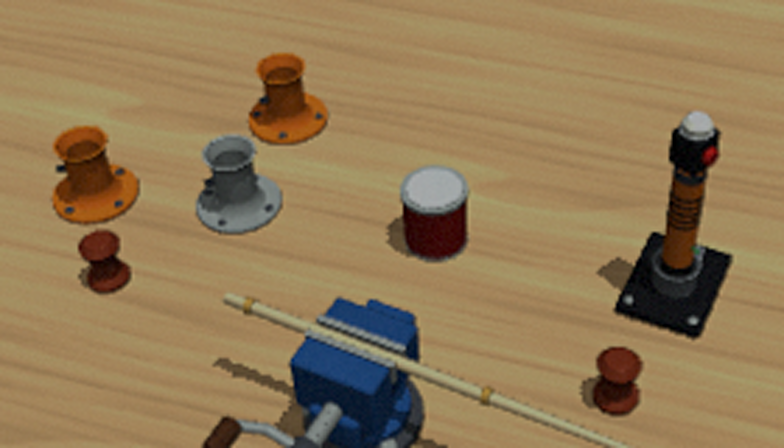

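Run:
```python
from h import *
T=r.get_calibration("top");S=r.get_calibration("scene")
def tri(a,b):
    A=[];y=[]
    o1,d1=ray(T,a);o2,d2=ray(S,b)
    M=np.stack([d1,-d2],1);k=np.linalg.lstsq(M,o2-o1,rcond=None)[0]
    p,q=o1+d1*k[0],o2+d2*k[1]; return (p+q)/2,np.linalg.norm(p-q)
print("lens",tri((164,198),(80+697/2.8,120+127/2.8)))
print("mouth",tri((140+579/3,170+83/3),(80+230/2.8,120+153/2.8)))
print("cup top", onz(T,(140+105/3,170+106/3),.038), onz(S,(80+677/2.8,120+268/2.8),.038))
print("mouth top", onz(T,(140+579/3,170+83/3),.07), onz(S,(80+230/2.8,120+153/2.8),.07))
print("flange", onz(T,(140+564/3,170+90/3),.004), onz(S,(80+239/2.8,120+203/2.8),.004))
st=r.get_state(); Rt=Ro.from_quat(st["eef_rot"]).as_matrix(); print(Rt.round(3))
W=r.get_calibration("wrist"); R=np.array(W["R"]); cp=-R.T@W["t"]; print("cam in tool",Rt.T@(cp-st["tool_pos"]),"R_tool_cam cols",(Rt.T@R.T).round(3))
```

```text
lens (array([0.54879734, 0.23460758, 0.1937485 ]), np.float64(0.003882600232501856))
mouth (array([ 0.55741863, -0.19702137,  0.06292368]), np.float64(0.004387772493985649))
cup top [0.54713277 0.23353985 0.038     ] [0.55898995 0.23852243 0.038     ]
mouth top [ 0.55739165 -0.19751733  0.07      ] [ 0.56415619 -0.1902508   0.07      ]
flange [ 0.55849943 -0.19804683  0.004     ] [ 0.56422472 -0.19114937  0.004     ]
[[ 0.264 -0.965  0.   ]
 [-0.965 -0.264 -0.   ]
 [ 0.    -0.    -1.   ]]
cam in tool [ 0.00053401 -0.06961161 -0.14593767] R_tool_cam cols [[ 1.    -0.001 -0.   ]
 [ 0.001  0.962  0.274]
 [-0.    -0.274  0.962]]
```

```bash
python3 -m jog '[[-0.0245,-0.041,-0.002,0,0],[-0.0245,-0.041,-0.002,0,0],[-0.0245,-0.041,-0.002,0,0],[-0.0245,-0.041,-0.002,0,0],[-0.0245,-0.041,-0.002,0,0],[-0.0245,-0.041,-0.002,0,0],[-0.0245,-0.041,-0.002,0,0],[-0.0245,-0.041,-0.002,0,0],[-0.0245,-0.041,-0.002,0,0],[-0.0245,-0.041,0,0,0],[-0.0245,-0.041,0,0,0],[-0.0245,-0.041,0,0,0],[0,0,0,-0.0217,0],[0,0,0,-0.0217,0],[0,0,0,-0.0217,0],[0,0,0,-0.0217,0],[0,0,0,-0.0217,0],[0,0,0,-0.0217,0],[0,0,0,-0.0217,0],[0,0,0,0,0]]'
python3 - <<'E'
from h import *
st=r.get_state(); W=r.get_calibration("wrist"); im=r.snapshot("wrist"); cv2.imwrite("pics/w1.png",im[:,:,::-1])
print(np.round(st["q"],2), proj(W,(.56,-.194,.07)))
E
```

```text
clock: 2.95
tool_pos: [0.5618, -0.1898, 0.2566]
eef_rot: [0.985, -0.174, -0.0, -0.0]
contact_force: [-0.3, 0.3, -0.6]
opening: 1.004
[ 0.49  0.65 -0.43  1.64  0.32  0.93 -0.4 ] [258.32057172 173.14555967]
```

View pics/w1.png

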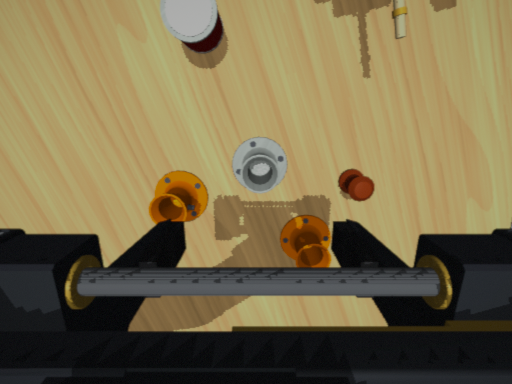

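The grey socket's mouth is at about (260,172), with the orange ones at (168,208) and (311,256). I'll refine it by hand from an enlarged crop.

Run:
```python
from h import *
im=cv2.imread("pics/w1.png")[:,:,::-1]; W=r.get_calibration("wrist")
k=8;x0,y0=220,130
c=cv2.resize(im[y0:y0+70,x0:x0+85],None,fx=k,fy=k,interpolation=cv2.INTER_CUBIC).copy()
def draw(P,rad,col):
    pts=[((proj(W,(P[0]+rad*np.cos(a),P[1]+rad*np.sin(a),P[2]))-(x0,y0)+.5)*k).astype(int) for a in np.linspace(0,6.28,60)]
    cv2.polylines(c,[np.array(pts)],True,col,1)
X=(.5600,-.1940)
draw((*X,.07),.026,(0,255,0));draw((*X,.004),.042,(255,0,0));draw((*X,.058),.016,(0,0,255))
cv2.imwrite("pics/w1c.png",c[:,:,::-1])
```

```text
(no output)
```

View pics/w1c.png

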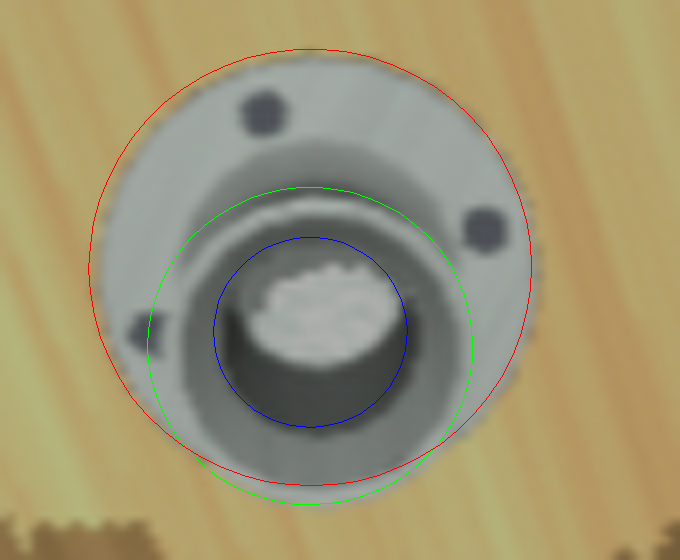

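```bash
python3 -m jog '[[-0.0174,-0.0439,-0.0045,0,0],[-0.0174,-0.0439,-0.0045,0,0],[-0.0174,-0.0439,-0.0045,0,0],[-0.0174,-0.0439,-0.0045,0,0],[-0.0174,-0.0439,-0.0045,0,0],[-0.0174,-0.0439,-0.0045,0,0],[-0.0174,-0.0439,-0.0045,0,0],[-0.0174,-0.0439,-0.0045,0,0],[-0.0174,-0.0439,-0.0045,0,0],[0,0,0,0,0],[0,0,0,0,0]]'
python3 - <<'E'
from h import *
st=r.get_state(); W=r.get_calibration("wrist"); im=r.snapshot("wrist"); cv2.imwrite("pics/w2.png",im[:,:,::-1])
print(np.round(st["q"],2), proj(W,(.549,.235,.2)))
x0,y0,k=190,110,5
c=cv2.resize(im[y0:y0+120,x0:x0+140],None,fx=k,fy=k,interpolation=cv2.INTER_CUBIC).copy()
def draw(P,rad,col):
    pts=[((proj(W,(P[0]+rad*np.cos(a),P[1]+rad*np.sin(a),P[2]))-(x0,y0)+.5)*k).astype(int) for a in np.linspace(0,6.28,60)]
    cv2.polylines(c,[np.array(pts)],True,col,1)
X=(.549,.235)
draw((*X,.194),.012,(0,255,0));draw((*X,.038),.0225,(255,0,0))
cv2.imwrite("pics/w2c.png",c[:,:,::-1])
E
```

```text
clock: 4.1
tool_pos: [0.5496, 0.2367, 0.2972]
eef_rot: [0.985, -0.174, 0.0, 0.0]
contact_force: [-0.1, 0.3, -0.5]
opening: 1.0
[-0.25  0.61 -0.41  1.57  0.27  1.02 -1.09] [258.62403898 190.68536403]
```

View pics/w2.png

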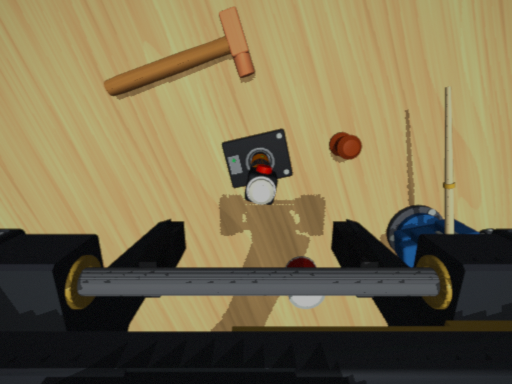

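View pics/w2c.png

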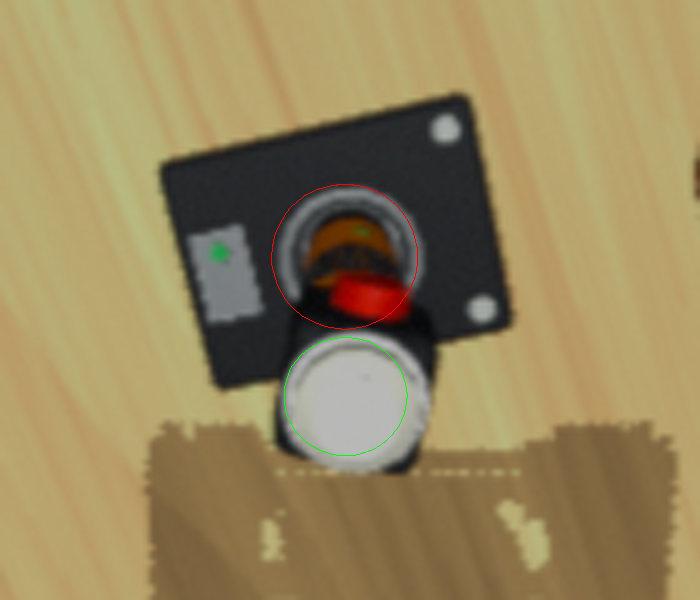

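The lens ring is at about (261,190) and the red button points up and 11° right in the image. The lamp is then at about (0.5505, 0.2335), with the button heading about 59°, so I need a yaw of +11° (0.0306).

```bash
python3 -m jog '[[0.0019,0.0027,0,0,0],[0,0,0,0.0153,0],[0,0,0,0.0153,0],[0,0,0.02,0,0],[0,0,0.02,0,0],[0,0,0.02,0,0],[0,0,0.02,0,0],[0,0,0.02,0,0],[0,0,0.02,0,0],[0,0,0.02,0,0],[0,0,0,0,0]]'
python3 - <<'E'
from h import *
st=r.get_state(); W=r.get_calibration("wrist"); im=r.snapshot("wrist"); cv2.imwrite("pics/w3.png",im[:,:,::-1])
im=r.snapshot("scene");crop(im,250,100,400,250,4,"s3.png")
E
```

```text
clock: 5.25
tool_pos: [0.5499, 0.2287, 0.1548]
eef_rot: [0.963, -0.269, -0.002, 0.002]
contact_force: [-0.9, -0.7, -0.8]
opening: 1.002
```

View pics/w3.png

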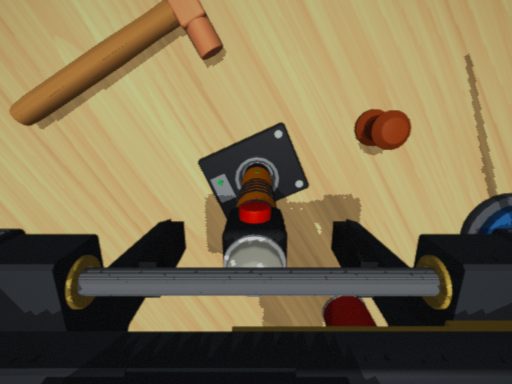

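View pics/s3.png

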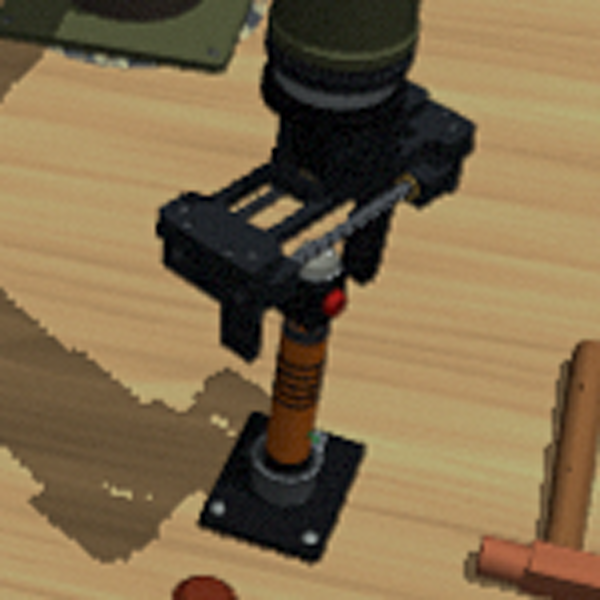

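```bash
python3 -m jog '[[0,0,0,0,0],[0,0,0,0,0]]'
python3 - <<'E'
from h import *
W=r.get_calibration("wrist");st=r.get_state();print(st["tool_pos"])
Rt=Ro.from_quat(st["eef_rot"]).as_matrix();print(np.degrees(np.arctan2(Rt[1,0],Rt[0,0])))
cv=(255,240)
for z in(.194,.2): print(proj(W,(.5505,.2335,z)))
print("cup",proj(W,(.5505,.2335,.038)),"button",proj(W,(.5505+.021*np.cos(1.03),.2335+.021*np.sin(1.03),.176)))
im=cv2.imread("pics/w3.png");crop(im[:,:,::-1],180,120,330,290,4,"w3c.png")
E
```

```text
clock: 5.55
tool_pos: [0.5517, 0.2321, 0.1584]
eef_rot: [0.963, -0.268, 0.001, -0.001]
contact_force: [0.1, -0.1, 0.2]
opening: 0.998
[0.55170977 0.23206618 0.15837649]
-31.088641310298435
[254.96101259 265.06895233]
[254.82419714 272.41783806]
cup [256.50229097 182.28094646] button [255.06799883 209.71212131]
```

View pics/w3c.png

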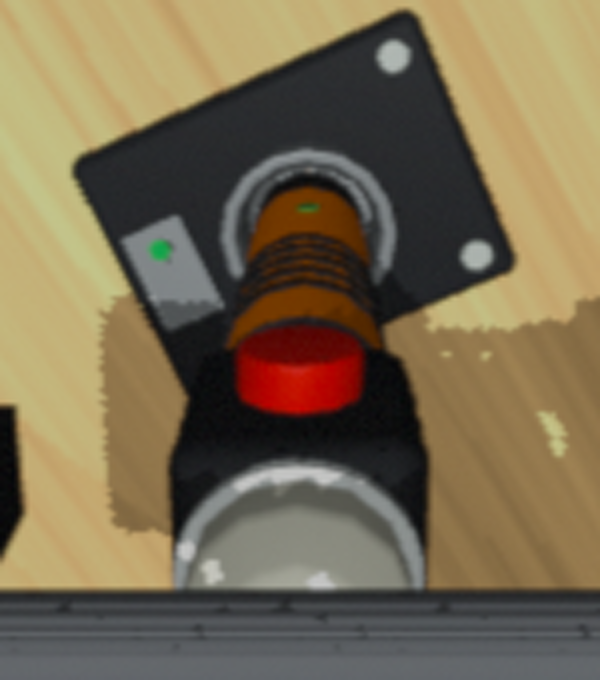

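The yaw is right: the button is square to image up at (255,212) and the head lies between the jaws. Now I grip the ribbed sides.

```bash
python3 -m jog '[[0,0,0,0,1],[0,0,0,0,1],[0,0,0,0,1],[0,0,0,0,1],[0,0,0,0,1],[0,0,0,0,1],[0,0,0,0,1],[0,0,0,0,1]]' 25
python3 - <<'E'
from h import *
im=r.snapshot("wrist"); cv2.imwrite("pics/w4.png",im[:,:,::-1])
E
```

```text
clock: 6.35
tool_pos: [0.5509, 0.2321, 0.1572]
eef_rot: [0.964, -0.268, -0.0, 0.0]
contact_force: [-0.4, 0.8, -0.3]
opening: 0.337
```

View pics/w4.png

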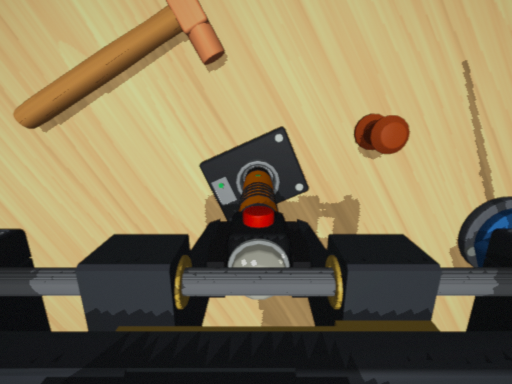

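Gripped at 29.7 mm (button out). Lifting.

```bash
python3 -m jog '[[0,0,-0.01,0,1],[0,0,-0.015,0,1],[0,0,-0.015,0,1],[0,0,-0.02,0,1],[0,0,-0.02,0,1],[0,0,-0.02,0,1],[0,0,-0.02,0,1],[0,0,-0.02,0,1],[0,0,0,0,1],[0,0,0,0,1]]' 25
python3 - <<'E'
from h import *
im=r.snapshot("scene"); crop(im,200,50,420,250,3,"s5.png")
st=r.get_state();print(st["tool_pos"],st["contact_force"],st["moment"])
E
```

```text
clock: 7.4
tool_pos: [0.5503, 0.2316, 0.2966]
eef_rot: [0.964, -0.268, -0.0, 0.001]
contact_force: [-0.1, 0.8, -6.4]
opening: 0.338
[0.54995677 0.23134307 0.29589779] [-0.74224463 -0.42403072 -5.79315447] [-0.11986791  0.03572979  0.04237604]
```

View pics/s5.png

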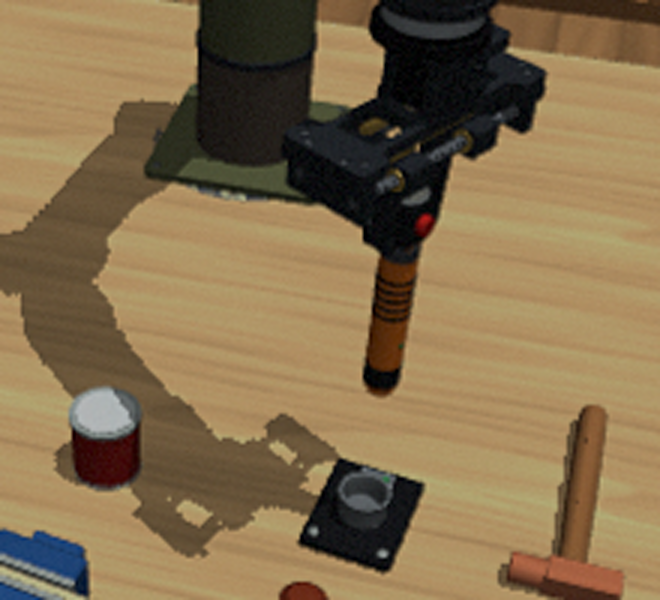

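```bash
python3 -m jog '[[0.008,0.0126,0,0,1],[0.008,0.0126,0,0,1],[0.0198,0.0311,0,0,1],[0.0198,0.0311,0,0,1],[0.0198,0.0311,0,0,1],[0.0198,0.0311,0,0,1],[0.0198,0.0311,0,0,1],[0.0198,0.0311,0,0,1],[0.0198,0.0311,0,0,1],[0.0198,0.0311,0,0,1],[0.0198,0.0311,0,0,1],[0.0198,0.0311,0,0,1],[0.008,0.0126,0,0,1],[0.008,0.0126,0,0,1],[0,0,0,0,1],[0,0,0,0,1],[0,0,0,0,1]]' 30
python3 - <<'E'
from h import *
print(np.mean([r.get_state()["tool_pos"] for _ in range(5)],0))
im=r.snapshot("scene"); crop(im,60,20,260,220,3,"s6.png")
im=r.snapshot("wrist"); cv2.imwrite("pics/w6.png",im[:,:,::-1])
im=r.snapshot("top"); crop(im,260,120,460,300,4,"t6.png")
st=r.get_state();print(st["tool_pos"],st["contact_force"],st["moment"])
E
```

```text
clock: 9.15
tool_pos: [0.5618, -0.1939, 0.2973]
eef_rot: [0.964, -0.266, -0.0, -0.001]
contact_force: [0.4, -0.0, -5.7]
opening: 0.334
[ 0.56183086 -0.19394401  0.29729639]
[ 0.56182471 -0.19474092  0.29734165] [-0.35218851 -0.78285163 -6.06948229] [-0.03456762 -0.03183595 -0.01626099]
```

View pics/s6.png

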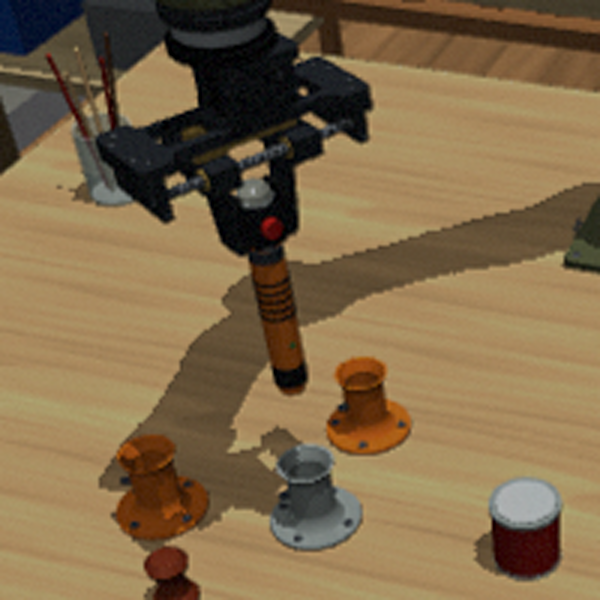

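View pics/w6.png

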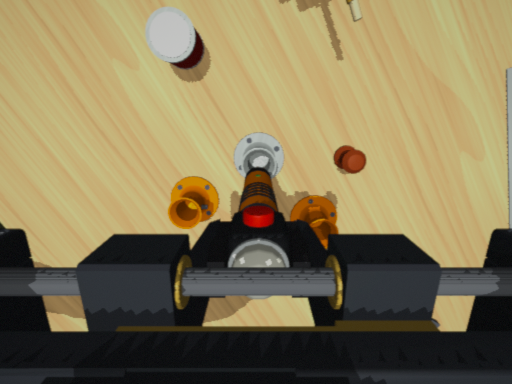

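View pics/t6.png

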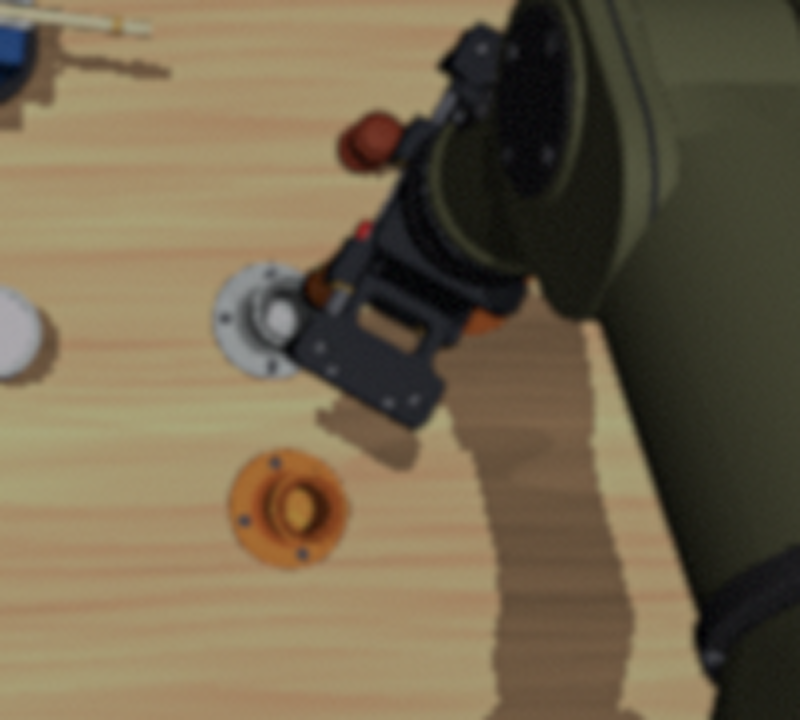

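```bash
python3 -m jog '[[0,0.002,0.04,0,1],[0,0,0.04,0,1],[0,0,0,0,1],[0,0,0,0,1],[0,0,0,0,1]]' 30
python3 - <<'E'
from h import *
st=r.get_state();W=r.get_calibration("wrist"); im=r.snapshot("wrist");print(st["tool_pos"])
k=6;x0,y0=200,120
c=cv2.resize(im[y0:y0+100,x0:x0+120],None,fx=k,fy=k,interpolation=cv2.INTER_CUBIC).copy()
def draw(P,rad,col):
    pts=[((proj(W,(P[0]+rad*np.cos(a),P[1]+rad*np.sin(a),P[2]))-(x0,y0)+.5)*k).astype(int) for a in np.linspace(0,6.28,60)]
    cv2.polylines(c,[np.array(pts)],True,col,1)
X=(.5615,-.1953)
draw((*X,.07),.026,(0,255,0));draw((*X,.004),.042,(255,0,0))
L=st["tool_pos"][:2]+np.array([.0005,.0009]);z=st["tool_pos"][2]+.019-.161
draw((*L,z),.0105,(0,0,255));draw((*L,z+.008),.014,(0,0,255))
cv2.imwrite("pics/w7c.png",c[:,:,::-1])
im=r.snapshot("scene"); crop(im,110,80,230,220,5,"s7.png")
E
```

```text
clock: 9.8
tool_pos: [0.5626, -0.1977, 0.2196]
eef_rot: [0.964, -0.267, 0.002, -0.0]
contact_force: [0.2, 0.3, -5.0]
opening: 0.336
[ 0.56262148 -0.19774328  0.21956903]
```

View pics/w7c.png

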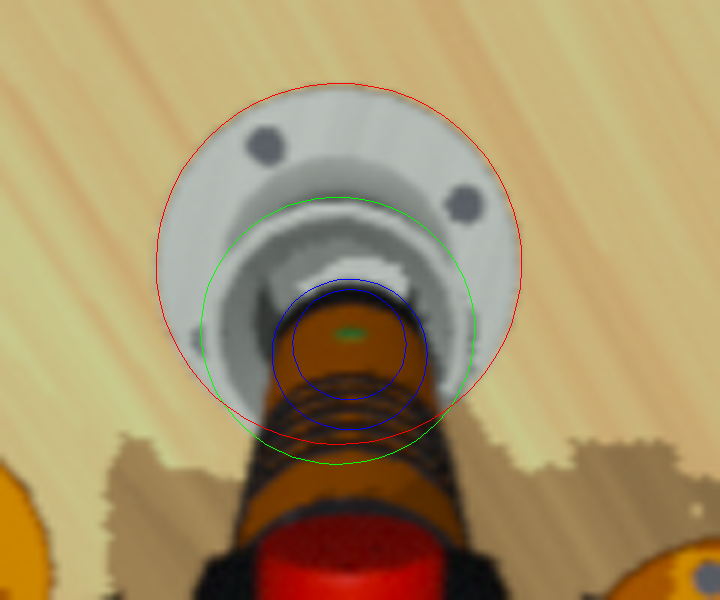

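View pics/s7.png

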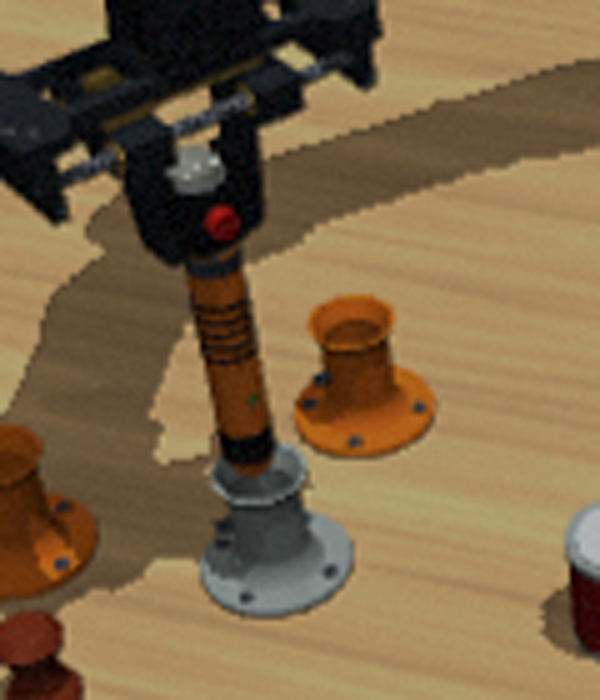

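```bash
python3 -m jog '[[-0.0015,-0.001,0.005,0,1],[0,0,0.005,0,1],[0,0,0.005,0,1],[0,0,0.005,0,1],[0,0,0,0,1],[0,0,0,0,1]]' 30
python3 - <<'E'
from h import *
st=r.get_state();print(st["tool_pos"],st["contact_force"],st["moment"])
im=r.snapshot("wrist");crop(im,200,120,320,220,6,"w8c.png")
im=r.snapshot("scene"); crop(im,110,90,230,210,6,"s8.png")
E
```

```text
clock: 10.5
tool_pos: [0.5597, -0.1963, 0.197]
eef_rot: [0.964, -0.268, -0.0, 0.0]
contact_force: [0.3, 0.0, -6.3]
opening: 0.339
[ 0.55973872 -0.1962541   0.19696993] [ 0.26485098  0.01582475 -6.27197584] [-0.01929353 -0.02702834 -0.00494127]
```

View pics/w8c.png

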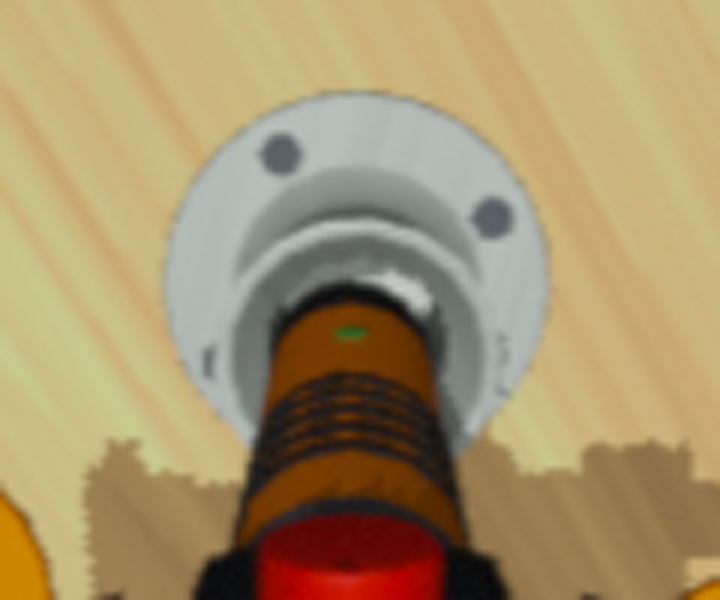

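View pics/s8.png

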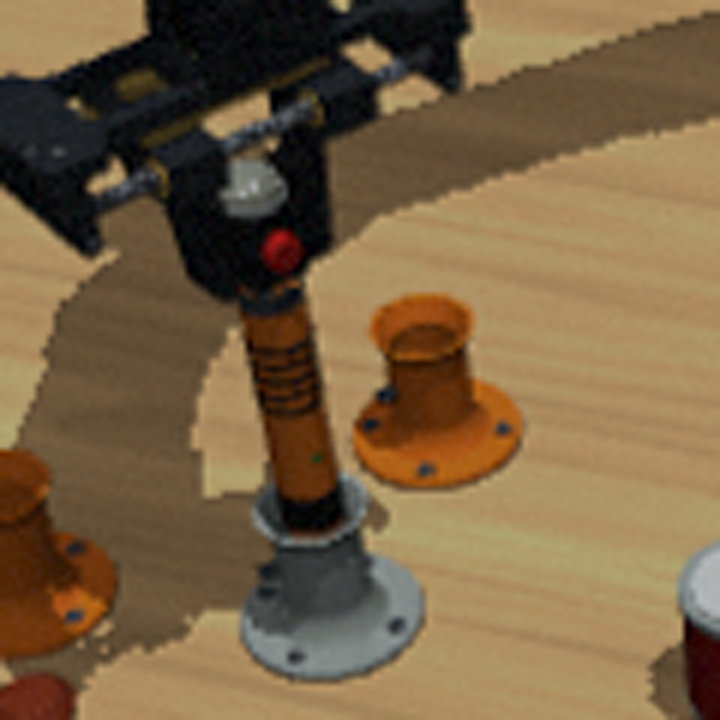

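```bash
python3 -m jog '[[0.001,0,0.005,0,1],[0,0,0.005,0,1],[0,0,0.005,0,1],[0,0,0.005,0,1],[0,0,0.005,0,1],[0,0,0,0,1],[0,0,0,0,1]]' 30;  python3 - <<'E'
from h import *
st=r.get_state();print(st["tool_pos"],st["contact_force"],st["moment"])
im=r.snapshot("wrist");crop(im,200,120,320,220,6,"w9c.png")
E
```

```text
clock: 11.3
tool_pos: [0.5606, -0.1967, 0.1721]
eef_rot: [0.964, -0.268, -0.0, 0.0]
contact_force: [0.9, 0.1, -5.6]
opening: 0.337
[ 0.56062713 -0.19674301  0.17206586] [ 0.85138954  0.088479   -5.55223709] [-0.01751769 -0.09930247 -0.0055083 ]
```

View pics/w9c.png

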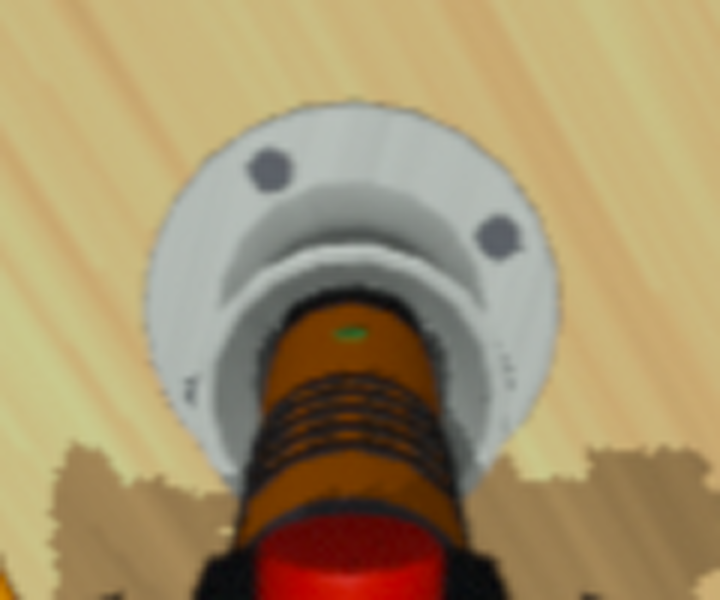

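The barrel is centred in the mouth with only light side force. The foot is at about z = 0.030, so I continue in small steps.

```bash
python3 -m jog '[[0,0,0.005,0,1],[0,0,0.005,0,1],[0,0,0.004,0,1],[0,0,0.003,0,1],[0,0,0.002,0,1],[0,0,0,0,1],[0,0,0,0,1]]'
```

```text
clock: 12.05
tool_pos: [0.5608, -0.1968, 0.1533]
eef_rot: [0.964, -0.268, 0.0, 0.0]
contact_force: [0.9, -0.2, -5.7]
opening: 0.336
```

```bash
python3 -m jog '[[0,0,0.002,0,1],[0,0,0.002,0,1],[0,0,0,0,1],[0,0,0,0,1]]'; python3 -m jog '[[0,0,0.001,0,1],[0,0,0,0,1],[0,0,0,0,1]]';python3 -m jog '[[0,0,0.001,0,1],[0,0,0,0,1],[0,0,0,0,1]]'
```

```text
clock: 12.45
tool_pos: [0.5606, -0.1968, 0.1492]
eef_rot: [0.964, -0.268, -0.0, 0.0]
contact_force: [0.2, 0.3, -6.0]
opening: 0.336
clock: 12.75
tool_pos: [0.5609, -0.1968, 0.1486]
eef_rot: [0.964, -0.268, 0.0, 0.0]
contact_force: [-1.3, 0.1, -0.5]
opening: 0.341
clock: 13.05
tool_pos: [0.5611, -0.1968, 0.1482]
eef_rot: [0.964, -0.268, 0.001, 0.0]
contact_force: [-1.7, 1.0, 5.7]
opening: 0.339
```

The foot is on the floor (contact at z = 0.1486, 0.148 expected). Next I release, look, and turn about the lamp.

```bash
python3 -m jog '[[0,0,0,0,0],[0,0,0,0,0],[0,0,0,0,0],[0,0,0,0,0],[0,0,0,0,0],[0,0,0,0,0],[0,0,0,0,0]]'
python3 - <<'E'
from h import *
st=r.get_state();print(st["q"].__class__,np.round(st["q"],2));W=r.get_calibration("wrist")
im=r.snapshot("wrist");cv2.imwrite("pics/w10.png",im[:,:,::-1])
im=r.snapshot("scene"); crop(im,110,90,230,210,6,"s10.png")
print(proj(W,(.5615,-.1953,.185)))
E
```

```text
clock: 13.75
tool_pos: [0.5607, -0.1968, 0.1472]
eef_rot: [0.964, -0.268, 0.0, 0.0]
contact_force: [-0.1, 0.6, -0.2]
opening: 0.95
<class 'numpy.ndarray'> [ 0.43  0.78 -0.3   1.74  0.34  0.68 -0.6 ]
[258.54579619 265.72666543]
```

View pics/w10.png

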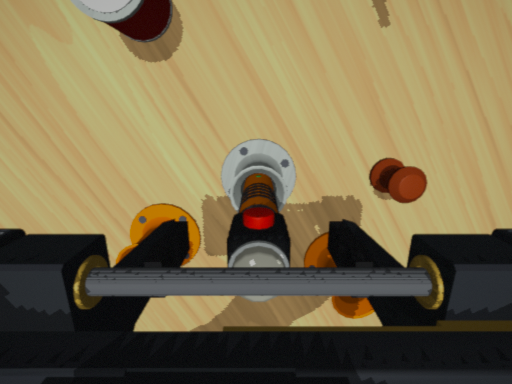

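View pics/s10.png

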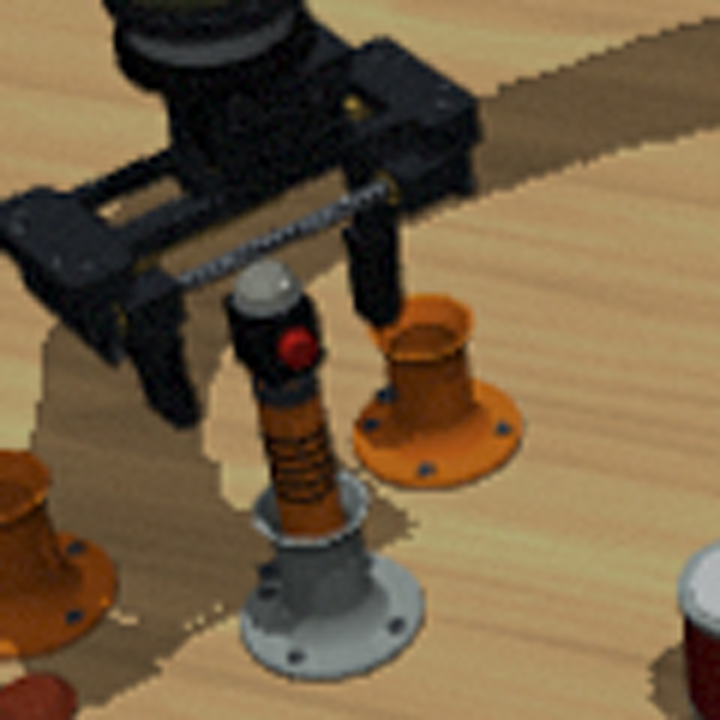

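```bash
python3 -m jog '[[0,0,0,-0.021,0],[0,0,0,-0.021,0],[0,0,0,-0.021,0],[0,0,0,-0.021,0],[0,0,0,-0.021,0],[0,0,0,-0.021,0],[0,0,0,-0.021,0],[0,0,0,-0.021,0],[0,0,0,-0.021,0],[0,0,0,-0.021,0],[0,0,0,-0.021,0],[0,0,0,-0.019,0],[0,0,0,0,0],[0,0,0,0,0]]'
python3 - <<'E'
from h import *
st=r.get_state();print(np.round(st["q"],2),st["contact_force"])
im=r.snapshot("wrist");cv2.imwrite("pics/w11.png",im[:,:,::-1])
im=r.snapshot("scene"); crop(im,110,90,230,210,6,"s11.png")
E
```

```text
clock: 15.25
tool_pos: [0.5606, -0.1969, 0.1472]
eef_rot: [0.871, 0.491, 0.0, -0.0]
contact_force: [-0.2, 0.9, -0.0]
opening: 1.0
[ 0.66  0.86 -0.73  1.73  0.74  0.85  0.62] [-0.15231782  0.87811287 -0.04790773]
```

View pics/w11.png

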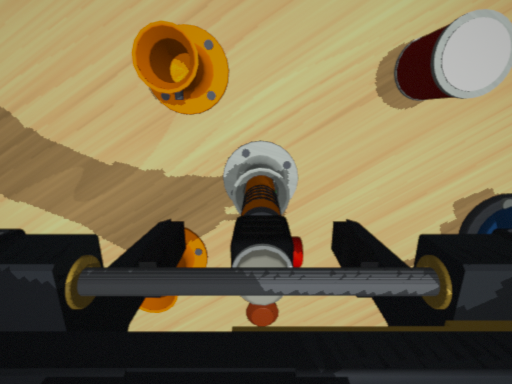

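View pics/s11.png

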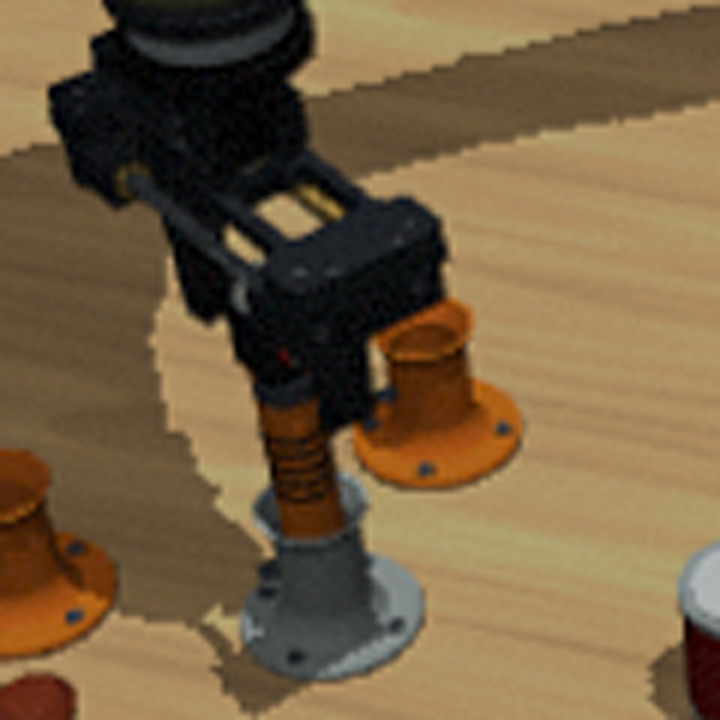

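The button is at (298,250), facing the right finger, and the jaws are across x. Squeezing.

```bash
python3 -m jog '[[0,0,0,0,1],[0,0,0,0,1],[0,0,0,0,1],[0,0,0,0,1],[0,0,0,0,1],[0,0,0,0,1],[0,0,0,0,1],[0,0,0,0,1],[0,0,0,0,1]]' 25
```

```text
clock: 16.25
tool_pos: [0.5605, -0.197, 0.1472]
eef_rot: [0.871, 0.492, -0.0, 0.0]
contact_force: [-0.5, -0.2, 1.0]
opening: 0.344
```

The opening is 30.3 mm, so the button is flush. Now I draw the head up.

```bash
python3 -m jog '[[0,0,-0.005,0,1],[0,0,-0.01,0,1],[0,0,-0.01,0,1],[0,0,-0.01,0,1],[0,0,-0.01,0,1],[0,0,-0.01,0,1],[0,0,-0.01,0,1],[0,0,-0.01,0,1],[0,0,-0.01,0,1],[0,0,-0.005,0,1],[0,0,-0.005,0,1],[0,0,0,0,1],[0,0,0,0,1],[0,0,0,0,1]]'
python3 - <<'E'
from h import *
st=r.get_state();print(np.round(st["q"],2),st["contact_force"])
im=r.snapshot("scene"); crop(im,110,60,230,210,5,"s12.png")
E
```

```text
clock: 17.65
tool_pos: [0.5606, -0.1968, 0.242]
eef_rot: [0.871, 0.492, -0.0, -0.0]
contact_force: [-1.0, -1.0, 0.0]
opening: 0.335
[ 0.7   0.75 -0.81  1.64  0.62  1.03  0.72] [-0.97093034 -1.04222439  0.00606218]
```

View pics/s12.png

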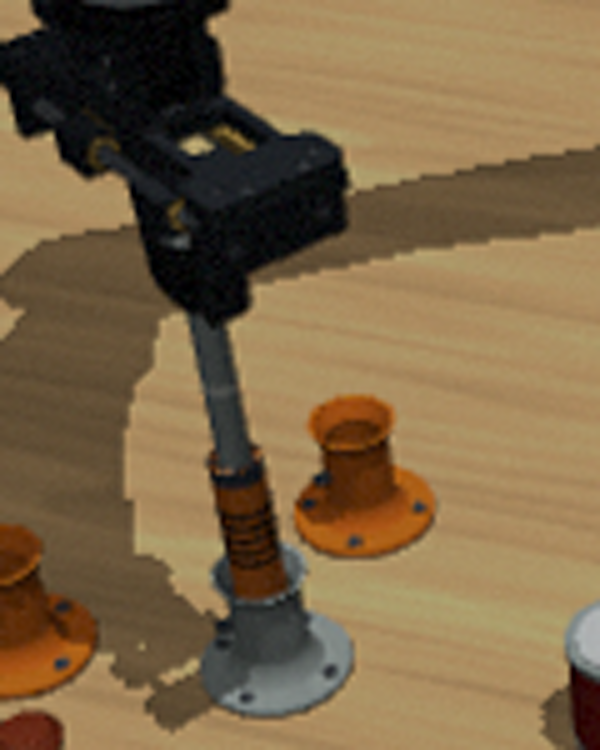

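```bash
python3 -m jog '[[0,0,-0.002,0,1],[0,0,-0.002,0,1],[0,0,0,0,1],[0,0,0,0,1]]'; python3 -m jog '[[0,0,-0.001,0,1],[0,0,0,0,1],[0,0,0,0,1]]';python3 -m jog '[[0,0,-0.001,0,1],[0,0,0,0,1],[0,0,0,0,1]]'
```

```text
clock: 18.1
tool_pos: [0.5607, -0.1968, 0.2463]
eef_rot: [0.871, 0.492, -0.0, 0.0]
contact_force: [-1.1, -1.0, -0.8]
opening: 0.341
clock: 18.4
tool_pos: [0.5607, -0.1967, 0.2473]
eef_rot: [0.871, 0.492, 0.0, 0.0]
contact_force: [-1.2, -1.1, -1.1]
opening: 0.335
clock: 18.7
tool_pos: [0.5607, -0.1961, 0.2478]
eef_rot: [0.87, 0.492, 0.0, -0.001]
contact_force: [-0.5, -0.0, -6.4]
opening: 0.338
```

```bash
python3 -m jog '[[0,0,-0.002,0,1],[0,0,0,0,1],[0,0,0,0,1],[0,0,0,0,1]]'
python3 - <<'E'
from h import *
im=r.snapshot("scene"); crop(im,110,60,230,210,5,"s13.png"); cv2.imwrite("pics/s13f.png",im[:,:,::-1])
print(r.get_state()["contact_force"])
E
```

```text
clock: 19.1
tool_pos: [0.5606, -0.1968, 0.2502]
eef_rot: [0.871, 0.492, -0.0, 0.0]
contact_force: [0.6, -0.4, -5.6]
opening: 0.339
[ 0.45962517  0.91036418 -5.81117241]
```

View pics/s13.png

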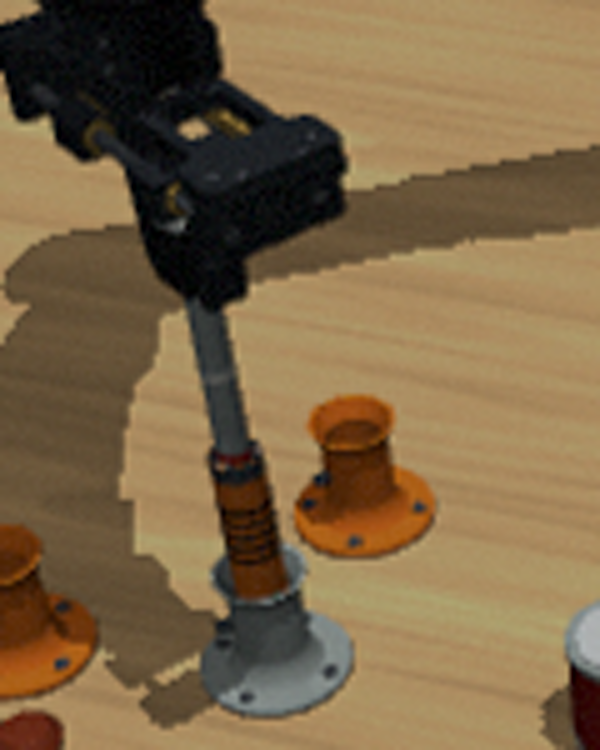

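View pics/s13f.png

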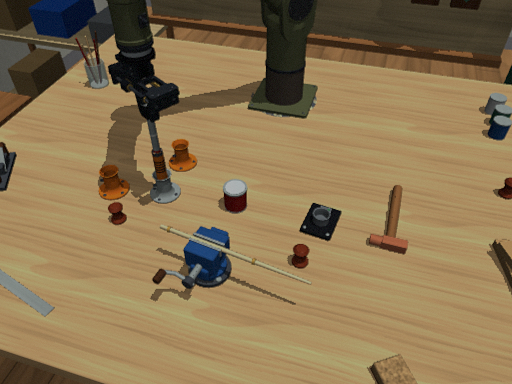

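The red ring is out at crop (235,462), the foot is still in the grey socket and the bystanders haven't moved. Handing in.

Run:
```python
from plant import r
print(r.finish_job())
```

```text
the job is handed in; nothing more can be done
None
```

I handed the job in at about 19 s with the lamp at full height in the steel socket and the head still gripped. `finish_job` reports no verdict, so this rests on my own checks.

**What I did:**
- **Carry:** I lifted the closed lamp out of the dock by the plain ribbed sides of its head and carried it clear of everything. Then I lowered it into the grey socket; the two orange sockets were look-alikes.
- **Seating:** The foot met the floor with the TCP at z = 0.1486, against 0.148 expected. I let go, and the lamp stood upright with the button out.
- **Drawing out:** I turned the gripper a quarter turn and squeezed the button in. The opening read 30.3 mm, against 36 mm with the button out. Then I drew the head up past both stops.

**Last checks:**
- **Full height:** The scene picture shows the red ring out.
- **Load on the gripper:** It carries about 5.8 N, the weight of the whole lamp. So the slide is at its end stop.
- **Foot:** It is off the socket floor by an estimated 2–3 mm, within the 15 mm allowed. I didn't measure it directly.
- **Bystanders:** The tin, the hammer and both bollards look unmoved in the final picture.

**Disagreements:** Before insertion the wrist and scene cameras differed by a few millimetres on the alignment, so I corrected in steps of 1–1.5 mm. After that the barrel went down with under about 2 N of side force.

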